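# Pop open the blue-button compartment of the organiser and push its lid right back

## Robot

A 6-joint arm with a two-finger parallel gripper is mounted at the origin on the work surface. World frame = base frame: x ahead of the robot, y to its left, z up, the work surface at z = 0. Lengths are in mm, angles in rad, forces in N, time in s.
With the tool pointing down it reaches from about 275 to 750 mm from the base axis. Payload 10.2 kg.
Tool frame: the origin (TCP) lies at the very end of the fingers, on their centre line; the grasp point (between the pads) lies 19 mm behind it (ctrl.hold_point_z is the distance from the TCP to the grasp point, in mm); z points along the fingers, y is the direction in which the jaws open and shut (so a half turn about z gives the same grasp; the last joint's range is limited). The gripper opens to 85 mm and grips with 20 to 120 N. Pads are 22 mm wide; open, the fingers measure 114 mm over their backs; the gripper's body (76 mm by 85 mm) begins 54 mm behind the grasp point. The pads swing forward as they close: fully open they stand 13 mm farther back than shut.
Start: joints at [1.092, 0.313, 1.498, -0, 1.331, -0.223], TCP at [132.848, 507.92, 231.294] pointing down, gripper open.
Joint ranges: [-2.94, 2.94], [-0.97, 2.17], [0.19, 2.56], [-1.23, 4.37], [0.02, 3.11], [-2.88, 2.88]. Speed limits (rad/s): [2.39, 2.39, 3.01, 3.14, 3.14, 3.14].

## Interface

Orientations are given as a unit quaternion [w, x, y, z].
In Python, from rig import readout, cams, workorder, spotter, ctrl gives the robot as it stands.
- The arm moves only by the tool step_arm, never from a script. Its argument "plan" is text: rows parted by semicolons, each of 5 numbers parted by spaces: the shift along the tool's x, y, z in cm, then the turn about the tool's z in degrees, then the opening in per cent of the stroke, from 0 (shut) to 100 (fully open). In form: x y z twist gripper; .... A call has 1 to 10 rows; each row is the pose to reach, as a shift and turn from the pose commanded when the call began, along the tool's axes at that moment; what a row does not reach only later rows make up. A row lasts 1/10 s, in which the tool goes at most 50 mm and 8.59 degrees, less where a joint would pass 70% of its speed; a pose out of reach is approached as far as the arm can. A call with a gripper value outside its range is refused whole. The fingers move at their own pace and stop on an object; "grip_force" is the grip in N (left out, the last holds). Time passes only in rows, so rows that repeat a pose let the fingers close. It gives the time, the measured TCP pose, the force and the opening at its end, in the units of the state.
- readout.sense(): the state, without advancing time (a new reading comes with each control period).
- cams.capture(name): name is "scene" or "side" or "wrist"; returns (picture, depth): 480x640x3 uint8, red, green, blue; 480x640 float32, mm along the optical axis (not along the pixel's ray), 0 where there is no reading.
- cams.camera_info(name): a dict with "vfov" (degrees; the focal length in pixels is half the picture's height over the tangent of half this angle, whatever the lens; pixels are square), "cx", "cy" (the principal point, pixels), "rvec" (rotation vector, rad) and "tvec" (3), from world to camera coordinates, as OpenCV has them. Camera axes: x right, y down, z forward; pixel columns grow to the right and rows downward; lengths in mm; the calibration is good to about 2 mm. A picture is of the moment at which its call begins: read the wrist's pose just before it. camera_info takes no time and is no camera call; for the wrist camera it gives the pose at the moment of the call.
- workorder.finish_job(): hands the job in, once; it reports no verdict.
Trained networks look in the newest picture that a camera, given by its name, has taken for a name from the list of things; names that differ only in an ending like _2 or _b are one class to them, and where a whole thing is asked for, a point or a joint stands for the part that bears it (a point fixed in the world has none). Each returns a list of dicts, best first, with "conf" (0 to 1); they miss things now and then, are a little off and sometimes report something else, mostly with a low value. They report only what shows in the picture. A call takes as long as a camera call.
- spotter.regions_of(camera, target): "pixels" (480x640 bool, what is visible of it) and "extent" ([centre column, centre row, width, height] in pixels, round what is visible of it).
The state is a dict: "time_s": time; "joints": joint angles; "dq": joint speeds; "tau": joint torques, N m; "eef_pos": TCP position; "ee_rot": TCP orientation; "force": force on the tool from outside, world axes, zero at the start; "wrist_torque": the same for the moment, N m; "grip_width": opening from 0.0 (shut) to 1.0 (fully open).
Only numpy, scipy, OpenCV 4.12 (cv2) and the standard library are available. Lean on these libraries where they do the work, as an engineer would, in place of code of your own. Each camera call takes 0.05 s, during which the arm holds its last target. There are 200 camera calls.

## Task

I want the earrings in the compartment with the blue button. Press the blue button with the fingertips so that the catch lets go and the spring lifts that lid ajar, then push the lid back with the outside of the fingers, past upright, so that it stays wide open, and move clear. Pick nothing up, keep the white and yellow compartments shut, and leave everything else where it stands.

Things in the scene. Friction and masses are not known exactly. Their poses are not given: they have to be found in the camera images.
- tray: pink tray of the organiser, 116 (x) x 226 (y) x 5 mm, fixed; origin under its centre, x from front to back. Three pink compartments stand on it side by side, 70 mm apart in y, in any order; each is fixed, 100 mm deep (x), 64 mm wide, and has a push button (blue, white or yellow) at its front and behind it a pink lid with a spot of the same colour, hinged at the back.
- button_blue_top (a point): centre of the top face of the blue button, 24 (x) x 34 (y) mm, its top 51 mm above the work surface, 10 mm above the block round it; x runs from front to back, z up. Goes straight down 5 mm: about 1.5 N to start, 5 N at the bottom; the catch lets go after 3 to 4 mm; the button springs back up when let go.
- button_blue (a joint): travel of the blue button in m: 0 up, 0.005 fully pressed
- lid_blue_hinge (a point): middle of the hinge axis of the blue-button lid, fixed, 79 mm behind the button's centre and 43 mm above the work surface; same axes as the button point (the hinge axis is its y)
- lid_blue_edge (a point): middle of the free front edge of the blue-button lid, mid-thickness. The lid is 58 mm long from hinge to this edge, 60 mm wide, 4 mm thick, 18 g; shut, the edge is 21 mm behind the button's centre and the lid's top is 45 mm above the work surface. A latch tongue 12 mm wide reaches 6 mm past the edge, 9 mm below it.
- lid_blue (a joint): opening angle of the blue-button lid in rad: 0 shut and latched, about 0.8 to 1.1 where the spring leaves it ajar, 1.57 upright, 2.1 its stop, leaning back. Latched, it cannot be pried. A friction hinge keeps it wherever it is left beyond ajar. It swings at under 1 N if the finger rises and goes back with the edge on its arc; a level push low on the ajar lid jams on friction.
- lid_white (a joint): opening angle of the white-button lid, rad; 0 shut (must stay shut)
- lid_yellow (a joint): opening angle of the yellow-button lid, rad; 0 shut (must stay shut)
- watch_window_handle (a point): knob of the glass window of the stainless watch box (110 x 140 x 65 mm, fixed, window may stand partly open, its knob up to 160 mm high); bystander
- earring_stand: white ceramic earring stand, 90 mm foot, 156 mm tall with two cross bars up to 108 mm wide, loose; origin under its foot; bystander
- perfume: amber glass perfume bottle 45 x 60 x 92 mm, loose; origin under its base; bystander
- comb: wooden comb 170 x 44 x 8 mm lying flat, loose; origin on its underside; bystander
- hair_claw: tortoiseshell hair claw about 48 x 90 x 64 mm, loose; origin on its underside; bystander
- ring_dish: blue ceramic dish, 90 mm across, 25 mm high, loose; origin under its base; bystander
- cream_jar: green glass jar with white lid, 60 mm across, 50 mm high, loose; origin under its base; bystander

How it is judged:
By the outcome, as a careful person would: the job done as asked, in the order asked, and still so for the second after the job is handed in, with the robot touching nothing.
It also fails if it takes over 38 s, if anything falls off the work surface, if the arm or the gripper's body presses on something with over 40 N, if the wrist force passes 120 N, or if a joint passes its speed limit or range.

## Working session

There is one attempt and no reset: what is moved stays moved. The work goes in short steps, Python scripts to look and compute and a tool call to move; the robot and the scene stay as the last step left them, time stands still between calls to the robot, and variables do not carry over. Pictures are saved under pics/ and viewed, about 8 in all and at most 12, crops included, and the job is handed in when it is done.

Besides the shell and the picture viewer there is one more tool, called after ">>>" in YAML: its name, and indented under it one key for each argument. step_arm: Moves the arm, as the interface text tells. Its arguments: {"type":"object","properties":{"plan":{"type":"string"},"grip_force":{"type":"number"}},"required":["plan"]}

```bash
mkdir -p pics; cat > h.py <<'E'
import numpy as np, cv2
from rig import readout, cams, workorder, spotter, ctrl
def K(n):
    i=cams.camera_info(n); f=240/np.tan(np.radians(i['vfov'])/2)
    R=cv2.Rodrigues(np.array(i['rvec'],float))[0]; return f,i['cx'],i['cy'],R,np.array(i['tvec'],float).ravel(),i
def world(n,depth,mask):
    f,cx,cy,R,t,_=K(n); v,u=np.nonzero(mask&(depth>0)); d=depth[v,u]
    return (np.c_[(u-cx)/f*d,(v-cy)/f*d,d]-t)@R
def save(n,p): cv2.imwrite('pics/'+n+'.png',cv2.cvtColor(p,cv2.COLOR_RGB2BGR))
E
python3 - <<'E'
from h import *
print(readout.sense())
ims=[]
for n in('scene','side','wrist'):
    print(n,cams.camera_info(n))
    p,d=cams.capture(n); ims.append(p); np.save(n+'_d.npy',d)
    for t in ('button_blue','lid_blue','button_blue_top','lid_white','lid_yellow','tray') if n!='wrist' else ('button_blue','lid_blue'):
        for r in spotter.regions_of(n,t)[:2]:
            w=world(n,d,r['pixels']); print(n,t,round(r['conf'],2),np.round(r['extent']),np.round(np.median(w,0)) if len(w) else None)
save('scene',ims[0]);save('side',ims[1]);save('wrist',ims[2])
E
```

```text
{'time_s': 0.0, 'joints': array([ 1.09158553e+00,  3.13438499e-01,  1.49844722e+00, -1.66344106e-05,
        1.33099797e+00, -2.23396727e-01]), 'dq': array([-0.00080219, -0.00083032, -0.00038611, -0.00057818,  0.00161447,
        0.00029007]), 'tau': array([-4.58214636e-04, -4.12270832e+01, -2.59736878e+01, -2.35319721e-04,
        4.19833028e-03, -1.02887725e-07]), 'eef_pos': array([132.73289518, 507.67353901, 230.73714641]), 'ee_rot': array([-2.14552109e-04,  1.27556566e-01,  9.91831087e-01, -6.08871576e-04]), 'force': array([-0.69323391,  0.10854004, -0.25608028]), 'wrist_torque': array([-0.01918803,  0.01283101, -0.04183245]), 'grip_width': 1.0022533874025912}
scene {'vfov': 53.664518804594664, 'cx': 311.8104227347888, 'cy': 242.8591138486813, 'rvec': array([ 2.4661357 ,  0.74887024, -0.2312072 ]), 'tvec': array([-452.58282929, -220.3946734 , 1232.47397547])}
scene button_blue 0.76 [314. 251.  13.  16.] [556.  -8.  52.]
scene lid_blue 0.59 [332. 259.  31.  30.] [603.   1.  46.]
scene button_blue_top 0.44 [312. 249.  13.  21.] [555.  -8.  51.]
scene lid_white 0.89 [348. 235.  32. 
[... 563 characters left out ...]
39. -411.   11.]
side lid_blue 0.86 [343. 267.  34.  28.] [602.   0.  44.]
side lid_blue 0.18 [321. 458.  43.  44.] [ 443. -398.   68.]
side button_blue_top 0.58 [320. 274.  18.  20.] [551.  -9.  49.]
side button_blue_top 0.52 [342. 268.  37.  25.] [601.  -0.  44.]
side lid_white 0.98 [329. 246.  28.  19.] [593.  68.  44.]
side lid_white 0.23 [334. 276.  53.  45.] [583. -17.  41.]
side lid_yellow 0.64 [318. 225.  32.  24.] [587. 139.  44.]
side tray 0.98 [324. 267.  84.  75.] [544. -30.   4.]
wrist {'vfov': 67.90992513172577, 'cx': 321.4984976743274, 'cy': 243.10387485814564, 'rvec': array([-2.27635989, -1.75791303, -0.28257125]), 'tvec': array([-524.76317283,  -40.42948336,  381.02777792])}
```

```bash
python3 - <<'E'
import cv2,numpy as np
a=cv2.imread('pics/scene.png');b=cv2.imread('pics/side.png')
def crop(i,x,y): return cv2.resize(i[y-120:y+120,x-100:x+100],(400,480),interpolation=cv2.INTER_CUBIC)
cv2.imwrite('pics/c1.png',np.hstack([crop(a,335,245),crop(b,335,255)]))
E
```

```text
(no output)
```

View pics/scene.png

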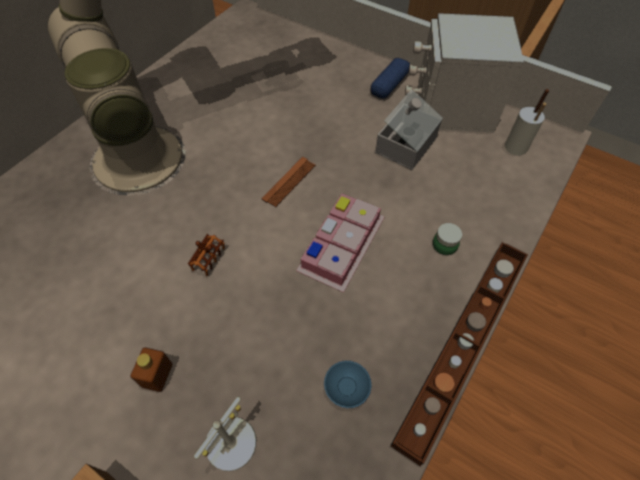

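View pics/c1.png

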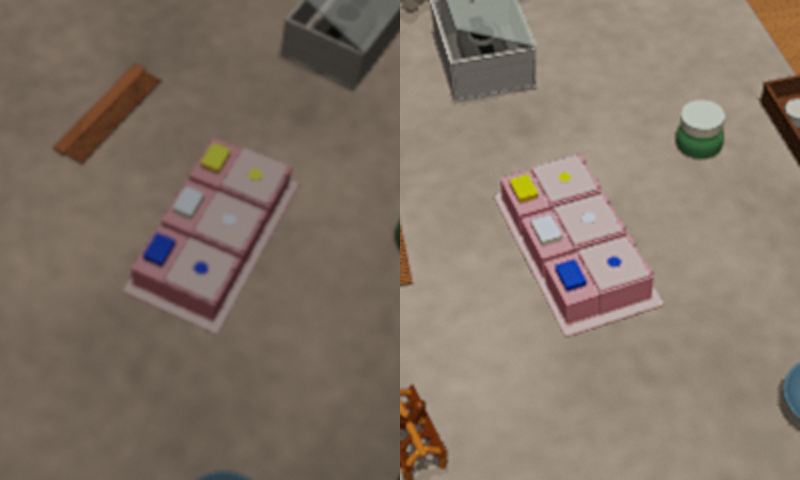

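```bash
cat >> h.py <<'E'
from scipy.spatial.transform import Rotation as Ro
def tool():
    s=readout.sense(); w,x,y,z=s['ee_rot']; return s, Ro.from_quat([x,y,z,w]).as_matrix(), s['eef_pos']
def shift(target,yaw=None):
    s,R,p=tool(); sh=R.T@(np.array(target)-p)/10
    ang=np.degrees(np.arctan2(R[1,1],R[0,1]))
    print('shift cm',np.round(sh,2),'tool y heading',round(ang,2),'twist',None if yaw is None else round(-((90+np.degrees(yaw)-ang+180)%360-180),2))
E
python3 - <<'E'
from h import *
f,cx,cy,R,t,_=K('wrist'); s,T,p=tool(); c=-R.T@t
print('cam in tool',np.round(T.T@(c-p)),'view dir tool',np.round(T.T@R[2],2))
shift([500,-10,231],0.10)
E
```

```text
cam in tool [  81.   -0. -143.] view dir tool [-0.31  0.    0.95]
shift cm [-4.862e+01 -4.082e+01  3.000e-02] tool y heading 75.34 twist -20.39
```

>>> step_arm:
  plan: "-5 -4 0 -3 0; -10 -8 0 -6 0; -14 -12 0 -9 0; -18 -15 0 -12 0; -22 -18 0 -15 0; -26 -22 0 -18 0; -30 -25 0 -20 0; -34 -28.5 0 -20 0; -38 -32 0 -20 0; -42 -35 0 -20 0"

```text
time_s: 1.85
eef_pos: [423.5, 98.7, 231.6]
ee_rot: [0.0, -0.046, 0.999, 0.0]
force: [-0.1, 1.2, -0.7]
grip_width: -0.003
```

>>> step_arm:
  plan: "-4 0.5 0 0 0; -6 1.5 0 0 0; -6 1.5 0 0 0; -6 1.5 0 0 0; -6 1.5 0 0 0"

```text
time_s: 2.35
eef_pos: [480.4, 121.2, 231.4]
ee_rot: [-0.0, -0.047, 0.999, -0.0]
force: [0.6, -0.7, -0.1]
grip_width: -0.002
```

```bash
cat > look.py <<'E'
from h import *
import sys
s,T,p=tool(); print(s['time_s'],p,s['force'],s['grip_width'])
n=sys.argv[1]; pic,d=cams.capture(n); save(sys.argv[2],pic); np.save('d.npy',d)
for t in sys.argv[3:]:
    for r in spotter.regions_of(n,t)[:1]:
        w=world(n,d,r['pixels']); m=cv2.minAreaRect(w[:,:2].astype(np.float32)) if len(w) else None
        print(t,round(r['conf'],2),np.round(r['extent']),np.round(np.median(w,0),1),'rect',np.round(np.r_[m[0],m[1],m[2]],1))
E
python3 look.py wrist w1 button_blue lid_blue lid_white lid_yellow tray; python3 -c "
from h import *
shift([520,-10,231],.1)"
```

```text
2.35 [480.39833323 121.23860446 231.38732866] [ 0.55672225 -0.67285411 -0.05629322] -0.0016538966068949037
button_blue 0.79 [193. 273.  36.  25.] [551.   -1.7  51.7] rect [553.6  -5.2  25.6  39.2   6.2]
lid_blue 0.94 [197. 316.  59.  54.] [600.7   2.4  46.2] rect [602.5   1.2  59.3  62.9   6. ]
lid_white 0.67 [262. 316.  60.  53.] [591.3  69.6  46.2] rect [609.2  71.3  90.8  61.5   4.3]
lid_yellow 0.94 [329. 313.  58.  44.] [564.6 153.7  46.2] rect [537.7 136.8 138.6  60.2   4.9]
tray 0.9 [268. 283. 203.  97.] [529.4 102.1   5.7] rect [536.   84.4 250.9 104.3  72. ]
shift cm [ -2.68 -13.43   0.05] tool y heading 95.34 twist -0.39
```

>>> step_arm:
  plan: "-0.5 -4 0 -0.7 0; -1 -8 1 -0.7 0; -1.5 -12 2 -0.7 0; -1.8 -13.6 3 -0.7 0; -1.8 -13.6 3 -0.7 0; -1.8 -13.6 3 -0.7 0"

```text
time_s: 3.25
eef_pos: [511.5, -11.8, 201.3]
ee_rot: [-0.0, -0.053, 0.999, 0.0]
force: [0.2, -0.2, 0.6]
grip_width: 0.002
```

```bash
python3 look.py wrist w2 button_blue lid_blue lid_white ; python3 - <<'E'
from h import *
p=cv2.imread('pics/w2.png'); d=np.load('d.npy'); hsv=cv2.cvtColor(p,cv2.COLOR_BGR2HSV)
w=world('wrist',d,np.ones_like(d,bool))
m=np.zeros(d.shape,bool); m[np.nonzero(d>0)]=abs(w[:,2]-51)<3
b=(hsv[...,0]>105)&(hsv[...,0]<130)&(hsv[...,1]>150)
n,l,st,c=cv2.connectedComponentsWithStats((b&m).astype(np.uint8))
for i in range(1,n):
    if st[i,4]>50:
        q=world('wrist',d,l==i); print(st[i],q.mean(0).round(1),cv2.minAreaRect(q[:,:2].astype(np.float32)))
n,l,st,c=cv2.connectedComponentsWithStats((b&~m).astype(np.uint8))
for i in range(1,n):
    if st[i,4]>20: print('spot',st[i],world('wrist',d,l==i).mean(0).round(1))
E
```

```text
3.25 [511.46783123 -11.82509083 201.34203501] [ 0.17803381 -0.16927448  0.57667914] 0.001912261509506869
button_blue 0.66 [327. 269.  35.  32.] [551.1  -2.8  52.1] rect [554.8  -2.3  29.   33.8   8.7]
lid_blue 0.62 [326. 303.  61.  34.] [579.5  10.4  46.5] rect [552.4   7.7  66.2  93.7  80.5]
lid_white 0.9 [402. 314.  67.  53.] [592.   71.9  46.4] rect [593.8  72.   58.1  59.8   6.6]
[308 257  37  25 870] [551.2  -3.1  52.1] ((551.7929077148438, -3.1487369537353516), (22.15819549560547, 32.160118103027344), 7.170347690582275)
spot [309 256  22   2  23] [542.   -9.7  47. ]
```

View pics/w2.png

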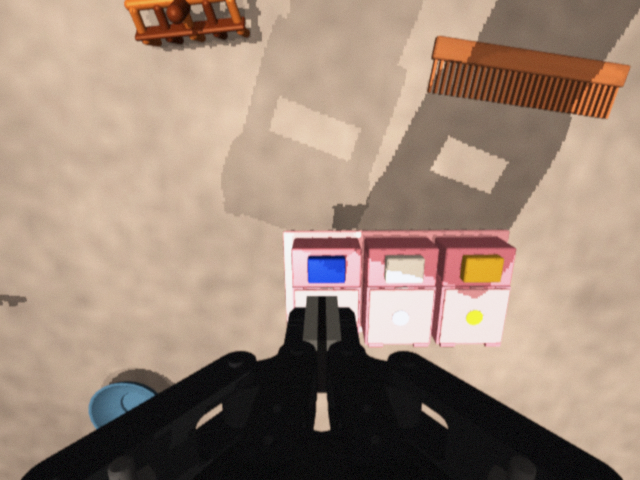

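```bash
python3 -c "
from h import *
shift([548.7,-3.5,56],.112)"
```

```text
shift cm [-3.76  0.4  14.59] tool y heading 96.13 twist -0.29
```

>>> step_arm:
  plan: "-2 0.2 3 0 0; -3.75 0.4 6.5 0 0; -3.75 0.4 10.5 0 0; -3.75 0.4 13 0 0; -3.75 0.4 14 0 0; -3.75 0.4 14.2 0 0; -3.75 0.4 14.2 0 0"

```text
time_s: 4.15
eef_pos: [549.1, -4.4, 60.5]
ee_rot: [0.001, -0.053, 0.999, -0.0]
force: [-0.2, 0.2, 0.2]
grip_width: 0.003
```

```bash
python3 look.py wrist w3; python3 - <<'E'
import cv2
cv2.imwrite('pics/w3c.png',cv2.resize(cv2.imread('pics/w3.png')[200:440,160:480],(640,480)))
E
```

```text
4.15 [549.12235189  -4.44817224  60.48938389] [-0.17909675  0.18055469  0.20461104] 0.003420393318839092
```

View pics/w3c.png

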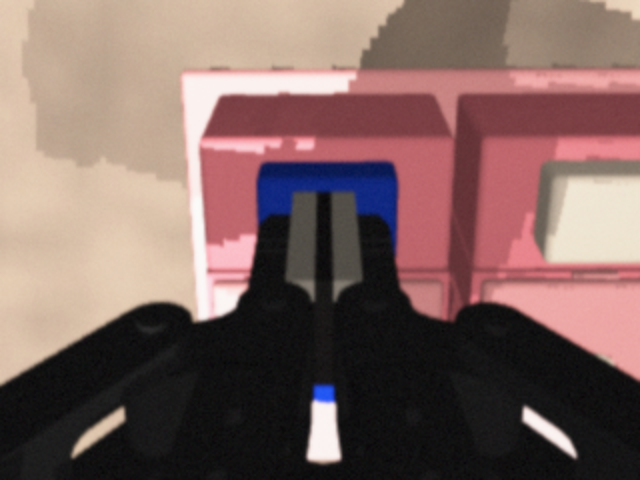

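>>> step_arm:
  plan: "0 0 0.6 0 0; 0 0 0.9 0 0; 0 0 1.1 0 0; 0 0 1.25 0 0; 0 0 1.3 0 0; 0 0 1.3 0 0"

```text
time_s: 4.8
eef_pos: [548.7, -4.6, 46.6]
ee_rot: [0.0, -0.053, 0.999, -0.0]
force: [-0.5, 0.4, 4.0]
grip_width: 0.003
```

```bash
python3 look.py side s3 lid_blue
```

```text
4.8 [548.72607468  -4.60381231  46.57304564] [-0.53287059  0.38343731  3.96050992] 0.002735709655331209
lid_blue 0.7 [344. 260.  29.  28.] [607.4  -0.7  64.9] rect [611.2  11.8  92.4  55.1  76.1]
```

>>> step_arm:
  plan: "0 0 -0.5 0 0; 0.3 0 -1.5 0 0; 0.3 -1 -2.5 0 0; 0.3 -2 -3 0 0; 0.3 -2.2 -3.3 0 0; 0.3 -2.2 -3.3 0 0"

```text
time_s: 5.5
eef_pos: [547.9, -27.5, 79.6]
ee_rot: [0.0, -0.052, 0.999, -0.0]
force: [-0.4, 1.1, -0.8]
grip_width: 0.0
```

```bash
cat > ang.py <<'E'
from h import *
yaw=.112; H=np.array([630.2,5.7,43]); X=np.array([np.cos(yaw),np.sin(yaw),0]);Y=np.array([-X[1],X[0],0])
def loc(w): q=w-H; return np.c_[q@X,q@Y,q[:,2]]
s,T,p=tool(); print('t',s['time_s'],'tip in hinge frame',loc(p[None]).round(1),'F',s['force'].round(1))
for n in('side','scene'):
    pic,d=cams.capture(n); save('last_'+n,pic)
    w=loc(world(n,d,np.ones_like(d,bool)))
    for yc in(0,70,140):
        q=w[(abs(w[:,1]-yc)<27)&(w[:,0]>-75)&(w[:,0]<60)&(w[:,2]>7)&(w[:,2]<65)]
        if yc: print(n,yc,'n above lid',len(q)); continue
        q=q[q[:,0]**2+q[:,2]**2<66**2]; a=np.degrees(np.arctan2(q[:,2],-q[:,0]))
        print(n,'n',len(q),'angles deg',np.percentile(a,[5,25,50,75,95]).round() if len(q) else '')
E
python3 ang.py; python3 -c "
import cv2,numpy as np
a=cv2.imread('pics/last_scene.png');b=cv2.imread('pics/last_side.png')
f=lambda i,x,y:cv2.resize(i[y-60:y+60,x-50:x+50],(400,480),interpolation=cv2.INTER_CUBIC)
cv2.imwrite('pics/c4.png',np.hstack([f(a,335,245),f(b,335,260)]))"
```

```text
t 5.5 tip in hinge frame [[-85.5 -23.8  36.6]] F [-0.4  1.1 -0.8]
side n 180 angles deg [48. 55. 57. 59. 69.]
side 70 n above lid 7
side 140 n above lid 14
scene n 484 angles deg [51. 57. 59. 63. 77.]
scene 70 n above lid 52
scene 140 n above lid 46
```

View pics/c4.png

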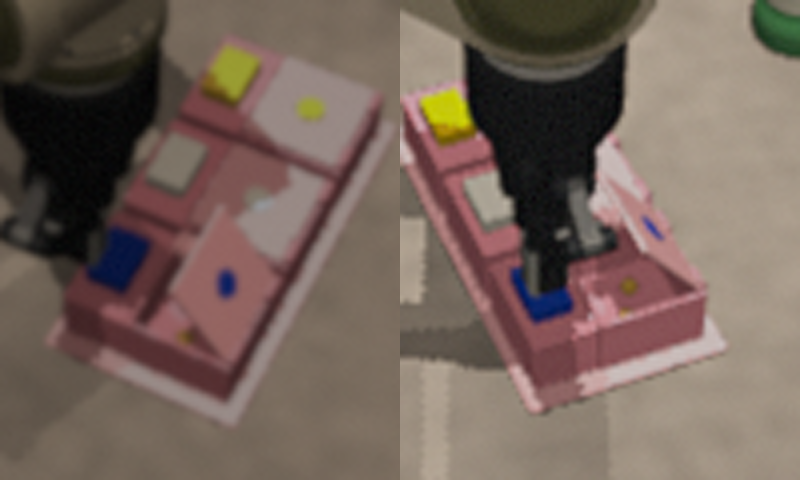

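>>> step_arm:
  plan: "-2 0 0 0 0; -3.3 0 -0.15 0 0; -3.8 0 -0.2 0 0; -4.2 0 -0.35 0 0; -4.6 0 -0.55 0 0; -5 0 -0.75 0 0; -5.5 0 -0.9 0 0; -5.95 0 -1 0 0; -5.95 0 -1 0 0"

```text
time_s: 6.5
eef_pos: [607.5, -20.5, 89.4]
ee_rot: [0.0, -0.053, 0.999, -0.0]
force: [0.3, -0.9, -0.2]
grip_width: 0.002
```

```bash
python3 ang.py
```

```text
t 6.5 tip in hinge frame [[-25.5 -23.5  46.4]] F [ 0.3 -0.9 -0.2]
side n 17 angles deg [55. 72. 73. 74. 76.]
side 70 n above lid 23
side 140 n above lid 20
scene n 310 angles deg [75. 80. 82. 85. 96.]
scene 70 n above lid 4
scene 140 n above lid 1
```

>>> step_arm:
  plan: "-0.5 0 -0.1 0 0; -1 0 -0.15 0 0; -1.5 0 -0.15 0 0; -1.9 0 -0.1 0 0; -2.3 0 0 0 0; -2.7 0 0.1 0 0; -3.05 0 0.2 0 0; -3.35 0 0.3 0 0; -3.35 0 0.3 0 0"

```text
time_s: 7.5
eef_pos: [640.5, -16.9, 86.0]
ee_rot: [-0.0, -0.053, 0.999, 0.0]
force: [0.1, 0.5, 0.2]
grip_width: 0.002
```

```bash
python3 ang.py
```

```text
t 7.5 tip in hinge frame [[  7.7 -23.6  43. ]] F [0.1 0.5 0.2]
side n 163 angles deg [ 87. 108. 112. 115. 118.]
side 70 n above lid 24
side 140 n above lid 17
scene n 118 angles deg [106. 110. 112. 113. 115.]
scene 70 n above lid 15
scene 140 n above lid 0
```

>>> step_arm:
  plan: "-0.2 0 0.05 0 0; -0.2 0 0.05 0 0; 1.5 0 0 0 0; 4 0 -1 0 0; 7 0 -4 0 0; 10 0 -8 0 0; 13 0 -12 0 0; 15 0 -15 0 0; 15 0 -15 0 0; 15 0 -15 0 0"

```text
time_s: 8.6
eef_pos: [491.2, -32.8, 236.7]
ee_rot: [0.001, -0.053, 0.999, -0.0]
force: [-0.5, 0.4, 0.5]
grip_width: -0.001
```

```bash
python3 ang.py; python3 look.py wrist w5 lid_blue; python3 -c "
import cv2,numpy as np
a=cv2.imread('pics/last_scene.png');b=cv2.imread('pics/last_side.png')
f=lambda i,x,y:cv2.resize(i[y-120:y+120,x-100:x+100],(400,480),interpolation=cv2.INTER_CUBIC)
cv2.imwrite('pics/c5.png',np.hstack([f(a,335,245),f(b,335,260)]))"
```

```text
t 8.6 tip in hinge frame [[-142.5  -22.7  193.7]] F [-0.5  0.4  0.5]
side n 378 angles deg [108. 112. 114. 116. 119.]
side 70 n above lid 20
side 140 n above lid 14
scene n 183 angles deg [108. 112. 113. 114. 117.]
scene 70 n above lid 53
scene 140 n above lid 47
8.7 [491.10023978 -32.66248504 235.22633689] [ 0.82415811 -0.17553514 -0.01649247] 0.0008278944546514931
lid_blue 0.56 [344. 370.  50.  53.] [630.8  31.1  53. ] rect [643.    8.1   8.   60.8  26.5]
```

View pics/c5.png

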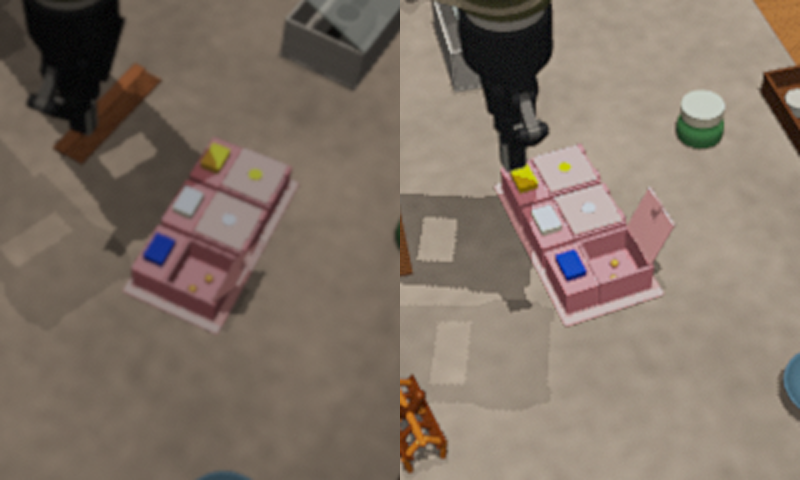

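View pics/w5.png

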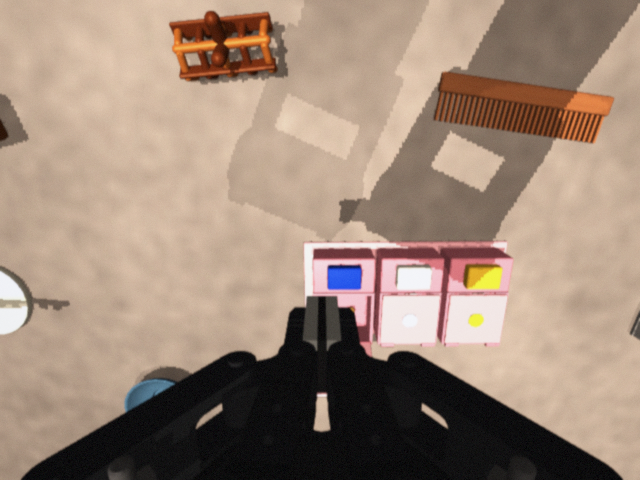

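The blue lid leans back at about 114° (side view, lid at about (650,225)), with the earrings visible inside. White and yellow are shut, and the comb and claw haven't moved. The tool is clear, so I'm handing in.

```bash
python3 -c "
from h import *
print(workorder.finish_job())"
```

```text
the job is handed in; nothing more can be done
None
```

The blue compartment is open and the job is handed in, at about 9 s on the robot's clock. I pressed the blue button with the closed fingertips (about 4 N), and the catch let go. The spring lifted the lid to about 57°. I then pushed it back along its arc with the outside of the fingers and retreated up and forward.

- **Blue lid:** in the last check both fixed cameras put it at about 113–114° (roughly 1.98 rad), past upright. It stayed there after the fingers left, and the earrings show inside.
- **Other compartments:** the white and yellow lids look shut and their buttons are up. Some stray depth points just above them (14–53 per lid) rose and fell with the arm's position, and the pictures show both lids flat.
- **Bystanders:** I saw no change in the comb, hair claw, dish, jar or watch box. I didn't check the perfume bottle or the earring stand closely afterwards, but the arm never went near them.
- **Disagreements:** the first scene and side views placed the button a few mm from where the wrist camera did. I used the wrist camera's figure.

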